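# Load the texture rollers into the drying carriage

## Robot

A 6-joint arm with a two-finger parallel gripper is mounted at the origin on the work surface. World frame = base frame: x ahead of the robot, y to its left, z up, the work surface at z = 0. Lengths are in m, angles in rad, forces in N, time in s.
With the tool pointing down it reaches from about 0.325 to 0.925 m from the base axis. Payload 3.1 kg.
Tool frame: the origin (TCP) lies at the very end of the fingers, on their centre line; the grasp point (between the pads) lies env.grasp_offset behind it (env.grasp_offset is the distance from the TCP to the grasp point, in m); z points along the fingers, y is the line along which they close (so a half turn about z gives the same grasp; the last joint's range is limited). The gripper opens to 85 mm and grips with 20 to 120 N. Pads are 22 mm wide; open, the fingers measure 114 mm over their backs; the gripper's body (76 mm by 85 mm) begins 54 mm behind the grasp point. The pads swing forward as they close: fully open they stand 13 mm farther back than shut.
Start: joints at [-1.255, 0.217, 1.613, -0, 1.311, -0.112], TCP at [0.259, -0.569, 0.231] pointing down, gripper open.
Joint ranges: [-2.75, 2.75], [-0.78, 2.1], [0.31, 2.55], [-1.13, 4.27], [0.13, 2.63], [-2.58, 2.58]. Speed limits (rad/s): [2.79, 2.79, 3.14, 3.14, 3.14, 3.14].

## Interface

Orientations are given as a unit quaternion [x, y, z, w].
In Python, from rig import env, solver, grab_frame gives the robot as it stands. The module is installed in compiled form; this text tells all that it offers. Calls block until the motion is done:
- env.goto(position, orientation): joint-space move of the TCP to a pose.
- env.line_to(position, v=0.15, rot=None, until_force=None): straight line of the TCP; rot=None keeps the orientation; v is the mean speed in m/s. With until_force (N) it stops when the force on the tool has changed by that much, and returns True; else False.
- env.move_joints(angles): joint-space move.
- env.command_gripper(opening): finger opening in m; the grip force is fixed at half the most; returns when the fingers have stopped.
- env.sleep(seconds).
- solver.ik(position, orientation): joint angles nearest the present ones, or None.
- env.sense(): the state.
- grab_frame(name): name is "scene" or "side" or "wrist"; returns a dict with "image" (480x640x3 uint8, red, green, blue), "range_z" (480x640 float32, m along the optical axis (not along the pixel's ray), 0 where there is no reading), "intrinsics" (3x3 intrinsics, pixels), "dist_coeffs" ([k1, k2, p1, p2, k3] as OpenCV has them; the pictures are not rectified), "R" (3x3) and "t" (3): a world point X has camera coordinates R X + t; the wrist camera has in their place "mount" (4x4, takes a point from camera to tool coordinates, whose origin is the TCP and whose axes are the flange's). Camera axes: x right, y down, z forward; pixel columns grow to the right and rows downward; lengths in m; the calibration is good to about 2 mm. A picture is of the moment at which its call begins: read the wrist's pose just before it.
A pose or a line that the arm cannot do raises env.PlanningError and nothing moves.
- env.close_job(): hands the job in; it is judged then, once.
The state is a dict: "time": time; "joint_pos": joint angles; "joint_vel": joint speeds; "tau": joint torques, N m; "tcp_pos": TCP position; "tool_rot": TCP orientation; "contact_force": force on the tool from outside, world axes, zero at the start; "wrist_torque": the same for the moment, N m; "gripper_width": finger opening in m; "gripper_force": force on a finger pad.
Only numpy, scipy, OpenCV 4.12 (cv2) and the standard library are available. Lean on these libraries where they do the work, as an engineer would, in place of code of your own. Each camera call takes 0.05 s, during which the arm holds its last target. There are 200 camera calls.

## Task

Take the three texture rollers from the sloping stand and lay each one in the V-groove of its own colour on the drying carriage, level, lying in both Vs and roughly centred end to end, while the carriage is still out. Then push the loaded carriage fully home against its stop, with the rollers still in their grooves. Leave the cup, the glaze jar, the mallet and the pot of tools where they are.

Things in the scene. Friction and masses are not known exactly. Their poses are not given: they have to be found in the camera images.
- roller_red: texture roller: wooden barrel 44 mm in diameter, 110 mm long, with red end bands, and a red end grip (22 mm diameter, 25 mm long) at each end, 160 mm overall, 0.13 to 0.25 kg. Origin at the middle of its axis; x runs along the roller (both ends alike). It starts on the sloping stand, axis raised 35 degrees, the end away from the robot higher
- roller_yellow: texture roller: wooden barrel 44 mm in diameter, 110 mm long, with yellow end bands, and a yellow end grip (22 mm diameter, 25 mm long) at each end, 160 mm overall, 0.13 to 0.25 kg. Origin at the middle of its axis; x runs along the roller (both ends alike). It starts on the sloping stand, axis raised 35 degrees, the end away from the robot higher
- roller_blue: texture roller: wooden barrel 44 mm in diameter, 110 mm long, with blue end bands, and a blue end grip (22 mm diameter, 25 mm long) at each end, 160 mm overall, 0.13 to 0.25 kg. Origin at the middle of its axis; x runs along the roller (both ends alike). It starts on the sloping stand, axis raised 35 degrees, the end away from the robot higher
- groove_red (a point): red painted V-groove (with a red strip on the deck) of the carriage (left of the three, seen from the robot), a 90 degree V on each of two rails: where the origin of a roller seated in it comes to lie, 31 mm above the bottom of the Vs (which is 45 mm above the bench), midway between the rails. x runs along the groove, away from the robot in the sliding direction, y left, z up
- groove_yellow (a point): yellow painted V-groove (with a yellow strip on the deck) of the carriage (the middle one), a 90 degree V on each of two rails: where the origin of a roller seated in it comes to lie, 31 mm above the bottom of the Vs (which is 45 mm above the bench), midway between the rails. x runs along the groove, away from the robot in the sliding direction, y left, z up
- groove_blue (a point): blue painted V-groove (with a blue strip on the deck) of the carriage (right of the three, seen from the robot), a 90 degree V on each of two rails: where the origin of a roller seated in it comes to lie, 31 mm above the bottom of the Vs (which is 45 mm above the bench), midway between the rails. x runs along the groove, away from the robot in the sliding direction, y left, z up
- carriage (a joint): slide of the carriage in m: 0 when fully home at its stop, growing as it comes out towards the robot, at most 0.12; starts 0.07 to 0.11 out, takes about 3 N to push, stays where left. Carriage: deck 250 mm wide, its top 30 mm above the bench; two cross rails 12 mm thick, 70 mm apart, open for fingers between; grooves 85 mm apart, V edges 28 mm to each side and 24 mm above the V bottom
- push_plate (a point): top centre of the black upright plate at the robot's end of the carriage, for pushing it: 16 mm thick along the slide, 60 mm wide, top 92 mm above the bench and free down to 30 mm above the bench. x points along the slide, away from the robot, y to the left, z up
- drying_rack: fixed base of the carriage: two aluminium runners, a steel stop and, at the far end, a green fan box (60 x 250 x 120 mm high, its middle at x = 236 mm). Origin on the bench; x is the sliding direction to home, away from the robot. Over its travel the 250 mm wide carriage covers x = -180 to +150 mm
- slope_stand: fixed wooden stand, 250 mm wide: two V rails 12 mm thick, 70 mm apart, open for fingers between, hold the rollers with axes raised 35 degrees to the far side; a board as high as their axes stops the lower ends. Origin on the bench, x to the far, higher side. Roller middles at x -40, y -85, 0, +85, z 125 mm, any colour in any place; stand and rack may change sides
- cup: blue ceramic cup, 60 mm wide, 70 mm tall; origin at the centre of its underside; a bystander between the task's things
- glaze_jar: amber glass jar with white cap, 56 mm wide, 85 mm tall; origin at the centre of its underside; a bystander
- mallet: wooden mallet standing on its head, handle up, 60 mm wide, 212 mm tall; origin at the centre of its underside; a bystander
- tool_pot: terracotta pot holding modelling tools, 84 mm wide, 110 mm tall (tools reach about 240 mm); origin at the centre of its underside; a bystander

How it is judged:
By the outcome, as a careful person would: the job done as asked, in the order asked, and still so for the second after the job is handed in, with the robot touching nothing.
It also fails if it takes over 72 s, if anything falls off the work surface, if the arm or the gripper's body presses on something with over 40 N, if the wrist force passes 120 N, or if a joint passes its speed limit or range.

## Working session

There is one attempt and no reset: what is moved stays moved. The work goes in short steps, each a Python script; the robot and the scene stay as the last script left them, time stands still between calls to the robot, and variables do not carry over. Pictures are saved under pics/ and viewed, at most 10 in all, crops included, and the job is handed in when it is done.

```bash
mkdir -p pics; python3 - <<'E'
from rig import env, solver, grab_frame
import cv2, numpy as np
for n in ["scene","side"]:
    f=grab_frame(n); cv2.imwrite(f"pics/{n}0.png",f["image"][:,:,::-1])
    print(n,f["intrinsics"].tolist(),f["dist_coeffs"],(-f["R"].T@f["t"]).round(3),f["R"].round(2).tolist(),(f["range_z"]>0).mean())
    np.savez(f"{n}0.npz",**f)
s=env.sense(); print(s["tool_rot"],s["time"],env.grasp_offset,s["gripper_width"])
E
```

```text
scene [[618.1852888086256, 0.0, 324.8865827796134], [0.0, 618.1852888086256, 244.2613646116585], [0.0, 0.0, 1.0]] [-0.01738424  0.          0.          0.          0.        ] [ 1.683 -0.836  1.098] [[0.61, 0.79, -0.01], [0.46, -0.37, -0.81], [-0.64, 0.49, -0.59]] 0.995791015625
side [[569.2596820807312, 0.0, 318.2305036780206], [0.0, 569.2596820807312, 236.43872375568014], [0.0, 0.0, 1.0]] [0.03376739 0.         0.         0.         0.        ] [ 0.464 -1.115  1.162] [[0.99, -0.11, 0.01], [-0.07, -0.68, -0.73], [0.09, 0.72, -0.68]] 0.9961295572916666
[ 9.77212160e-01  2.12262122e-01 -1.02217435e-04 -1.08446032e-03] 0.1 0.0187 0.08538912775543891
```

View pics/scene0.png

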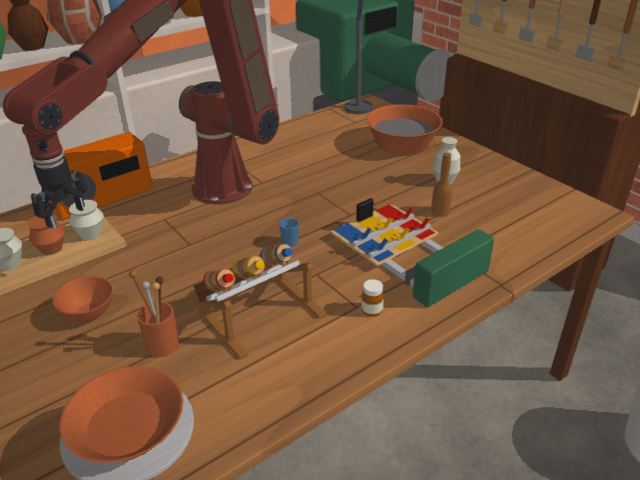

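View pics/side0.png

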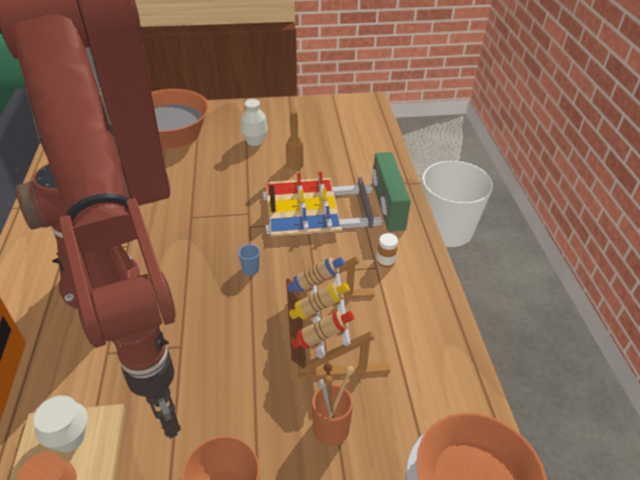

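The stand is on the right, with rollers blue, yellow, red from left to right (scene view about (285,252), (257,265), (222,278)). The rack is on the left with the carriage around (385,235) and the push plate at (365,210). Next I'll turn colour blobs into 3D points using range.

```bash
cat > h.py <<'E'
import numpy as np, cv2
from scipy.spatial.transform import Rotation as Rot
def cloud(f):
    h,w=f["range_z"].shape; u,v=np.meshgrid(np.arange(w),np.arange(h))
    p=cv2.undistortPoints(np.stack([u,v],-1).reshape(-1,1,2).astype(np.float64),f["intrinsics"],f["dist_coeffs"]).reshape(h,w,2)
    z=f["range_z"][...,None]
    return np.concatenate([p*z,z],-1)
def world(f):
    if "R" in f: return (cloud(f)-f["t"])@f["R"]
    return cloud(f)@f["Rw"].T+f["tw"]
def masks(img):
    hsv=cv2.cvtColor(img,cv2.COLOR_RGB2HSV); H,S,V=[hsv[...,i].astype(int) for i in range(3)]
    return {"red":((H<4)|(H>174))&(S>190)&(V>90),"yellow":(H>19)&(H<32)&(S>190)&(V>120),"blue":(H>100)&(H<118)&(S>150)&(V>80),
            "dark":(V<45),"green":(H>60)&(H<90)&(S>80),"white":(S<40)&(V>150)}
def blobs(f,names,zmin=.01,zmax=.3,amin=25):
    W=world(f); m=masks(f["image"]); out=[]
    for n in names:
        mm=(m[n]&(f["range_z"]>0)&(W[...,2]>zmin)&(W[...,2]<zmax)).astype(np.uint8)
        k,l,st,c=cv2.connectedComponentsWithStats(mm)
        for i in range(1,k):
            if st[i,4]>=amin:
                P=W[l==i]; out.append((n,c[i].round(),st[i,4],np.median(P,0).round(3),P.min(0).round(3),P.max(0).round(3)))
    return out
E
python3 - <<'E'
from h import *
for n in ["scene","side"]:
    f=dict(np.load(n+"0.npz")); print(n)
    for b in blobs(f,["red","yellow","blue","dark","green"]):
        if b[3][0]>.25 and b[3][0]<1.2 and abs(b[3][1])<.6: print(b[0],b[1].astype(int).tolist(),b[2],*[x.tolist() for x in b[3:]])
E
```

```text
scene
red [393, 212] 254 [0.515, 0.319, 0.032] [0.469, 0.288, 0.023] [0.582, 0.348, 0.071]
red [414, 224] 154 [0.61, 0.32, 0.033] [0.578, 0.286, 0.024] [0.652, 0.349, 0.071]
red [425, 234] 76 [0.662, 0.321, 0.03] [0.646, 0.288, 0.025] [0.673, 0.347, 0.035]
red [228, 278] 65 [0.634, -0.33, 0.171] [0.62, -0.339, 0.162] [0.642, -0.317, 0.179]
yellow [375, 223] 258 [0.525, 0.233, 0.032] [0.486, 0.201, 0.024] [0.585, 0.265, 0.072]
yellow [393, 235] 194 [0.607, 0.234, 0.032] [0.578, 0.202, 0.025] [0.653, 0.264, 0.071]
yellow [405, 244] 101 [0.663, 0.234, 0.031] [0.647, 0.203, 0.026] [0.679, 0.262, 0.039]
yellow [259, 264] 73 [0.634, -0.243, 0.169] [0.549, -0.254, 0.087] [0.645, -0.177, 0.179]
blue [351, 232] 290 [0.518, 0.147, 0.031] [0.469, 0.117, 0.024] [0.583, 0.176, 0.069]
blue [372, 245] 186 [0.609, 0.149, 0.033] [0.58, 0.117, 0.024] [0.654, 0.177, 0.07]
blue [287, 252] 55 [0.635, -0.16, 0.17] [0.624, -0.17, 0.163] [0.648, -0.147, 0.18]
blue [383, 255] 81 [0.663, 0.148, 0.031] [0.651, 0.124, 0.025] [0.675, 0.179, 0.036]
dark [364, 210] 248 [0.49, 0.225, 0.067] [0.477, 0.196, 0.035] [0
[... 611 characters left out ...]
.119]
red [295, 342] 38 [0.507, -0.33, 0.091] [0.501, -0.338, 0.084] [0.514, -0.32, 0.098]
yellow [329, 199] 89 [0.659, 0.237, 0.032] [0.638, 0.205, 0.024] [0.672, 0.262, 0.07]
yellow [312, 202] 198 [0.605, 0.235, 0.031] [0.568, 0.201, 0.024] [0.632, 0.264, 0.068]
yellow [287, 205] 269 [0.525, 0.23, 0.031] [0.488, 0.2, 0.023] [0.562, 0.267, 0.073]
yellow [343, 288] 88 [0.626, -0.246, 0.17] [0.613, -0.255, 0.156] [0.64, -0.233, 0.181]
yellow [333, 294] 63 [0.6, -0.255, 0.163] [0.594, -0.268, 0.144] [0.614, -0.231, 0.176]
yellow [296, 312] 137 [0.518, -0.247, 0.097] [0.501, -0.265, 0.05] [0.539, -0.172, 0.12]
green [393, 177] 479 [0.851, 0.223, 0.119] [0.82, 0.116, 0.112] [0.871, 0.356, 0.128]
```

```bash
cat >> h.py <<'E'
from rig import env, solver, grab_frame
def q(tilt=0.,yaw=0.):  # tool pointing down, tilted forward by tilt (rad), x forward
    c,s=np.cos(tilt),np.sin(tilt)
    M=np.array([[c,0,s],[0,-1,0],[s,0,-c]])
    return (Rot.from_euler("z",yaw)*Rot.from_matrix(M)).as_quat()
def zax(Q): return Rot.from_quat(Q).as_matrix()[:,2]
def look(name):
    s=env.sense(); f=grab_frame("wrist"); M=f["mount"]; T=Rot.from_quat(s["tool_rot"]).as_matrix()
    f["Rw"]=T@M[:3,:3]; f["tw"]=T@M[:3,3]+s["tcp_pos"]
    cv2.imwrite(f"pics/{name}.png",f["image"][:,:,::-1]); np.savez(name+".npz",**f); return f
E
python3 - <<'E'
from h import *
for p,Q in [((.55,.233,.28),q(0)),((.57,.318,.06),q(0)),((.57,.148,.06),q(0))]+[(np.array([.57,y,.125])-d*zax(q(np.radians(35))),q(np.radians(35))) for y in(-.33,-.16) for d in (.2,.1,-.019)]:
    print(np.round(p,3),solver.ik(p,Q))
Q=q(np.radians(35))
env.goto(np.array([.57,-.245,.125])-.2*zax(Q),Q); print(env.sense()["time"]); look("w_stand")
env.goto([.55,.233,.28],q(0)); print(env.sense()["time"]); look("w_car")
for n in["w_stand","w_car"]:
    print(n)
    for b in blobs(dict(np.load(n+".npz")),["red","yellow","blue","dark"],zmin=.02,amin=200): print(b[0],b[1].astype(int).tolist(),b[2],*[x.tolist() for x in b[3:]])
E
```

```text
[0.55  0.233 0.28 ] [ 2.83254681e-01  1.22905132e-01  1.62922820e+00 -4.44089210e-16
  1.38945932e+00  1.85405101e+00]
[0.57  0.318 0.06 ] [ 4.01431584e-01  4.57668020e-01  1.64916880e+00 -4.44089210e-16
  1.03475583e+00  1.97222791e+00]
[0.57  0.148 0.06 ] [ 1.34892121e-01  3.42632308e-01  1.81045285e+00 -4.44089210e-16
  9.88507496e-01  1.70568845e+00]
[ 0.455 -0.33   0.289] [-1.02837594 -0.21422241  2.04031834  0.60014508  1.05485468  0.30873528]
[ 0.513 -0.33   0.207] [-0.92217576 -0.02573517  2.03507802  0.65546304  0.84793437  0.27613815]
[ 0.581 -0.33   0.109] [-0.81635419  0.23093169  1.96935282  0.77016263  0.64383763  0.19414513]
[ 0.455 -0.16   0.289] [-0.7366029  -0.51787888  2.25158362  0.48040126  0.98590193  0.65172264]
[ 0.513 -0.16   0.207] [-0.6304365  -0.26966379  2.24535867  0.53509039  0.72493867  0.61437733]
[ 0.581 -0.16   0.109] [-0.53621378  0.05915994  2.16865305  0.70060791  0.47185139  0.47349667]
1.5083
3.3417
w_stand
red [403, 148] 470 [0.621, -0.323, 0.171] [0.61, -0.335, 0.159] [0.634, -0.316, 0.179]
red [402, 170] 458 [0.598, -0.321, 0.168] [0.591, -0
[... 1660 characters left out ...]
78, 0.346, 0.07]
yellow [323, 137] 4566 [0.628, 0.233, 0.031] [0.58, 0.202, 0.028] [0.675, 0.263, 0.071]
yellow [324, 219] 3505 [0.535, 0.232, 0.031] [0.487, 0.201, 0.028] [0.579, 0.262, 0.07]
blue [402, 109] 1586 [0.66, 0.144, 0.031] [0.638, 0.118, 0.028] [0.675, 0.177, 0.07]
blue [398, 157] 2294 [0.607, 0.146, 0.031] [0.581, 0.118, 0.028] [0.637, 0.177, 0.034]
blue [396, 228] 3646 [0.522, 0.144, 0.031] [0.472, 0.117, 0.028] [0.58, 0.176, 0.07]
dark [319, 3] 1361 [0.764, 0.239, 0.031] [0.763, 0.136, 0.02] [0.767, 0.332, 0.044]
dark [327, 270] 987 [0.49, 0.227, 0.089] [0.476, 0.202, 0.039] [0.492, 0.26, 0.094]
dark [223, 312] 208 [0.552, 0.275, 0.297] [0.54, 0.274, 0.293] [0.561, 0.276, 0.3]
```

```bash
python3 - <<'E'
from h import *
f=dict(np.load("w_car.npz")); W=world(f); m=masks(f["image"])
sel=(W[...,2]>.045)&(W[...,2]<.08)&(W[...,0]>.5)&(W[...,0]<.72)&(W[...,1]>.08)&(W[...,1]<.37)
P=W[sel]; h,e=np.histogram(P[:,0],np.arange(.5,.72,.004)); print([(round(a,3),b) for a,b in zip(e,h) if b])
top=P[P[:,2]>.066]; 
for lo,hi in((.53,.575),(.6,.66)):
    t=top[(top[:,0]>lo)&(top[:,0]<hi)]; print(len(t),t.min(0),t.max(0),np.percentile(t[:,0],[5,50,95])); h,e=np.histogram(t[:,1],np.arange(.09,.38,.004)); print([(round(a,3),b) for a,b in zip(e,h) if b])
h,e=np.histogram(W[(abs(W[...,2]-.03)<.006)&(abs(W[...,1]-.15)<.02)][:,0],np.arange(.4,.75,.005)); print([(round(a,3),b) for a,b in zip(e,h) if b])
E
```

```text
[(np.float64(0.564), np.int64(115)), (np.float64(0.568), np.int64(552)), (np.float64(0.572), np.int64(565)), (np.float64(0.576), np.int64(535)), (np.float64(0.58), np.int64(46)), (np.float64(0.632), np.int64(18)), (np.float64(0.636), np.int64(538)), (np.float64(0.64), np.int64(649)), (np.float64(0.644), np.int64(667)), (np.float64(0.648), np.int64(165))]
232 [0.56651541 0.11954414 0.06601511] [0.57498451 0.34495363 0.07026599] [0.56735833 0.57140449 0.57484004]
[(np.float64(0.118), np.int64(10)), (np.float64(0.122), np.int64(24)), (np.float64(0.126), np.int64(2)), (np.float64(0.166), np.int64(13)), (np.float64(0.17), np.int64(22)), (np.float64(0.174), np.int64(2)), (np.float64(0.202), np.int64(3)), (np.float64(0.206), np.int64(29)), (np.float64(0.21), np.int64(6)), (np.float64(0.25), np.int64(5)), (np.float64(0.254), np.int64(27)), (np.float64(0.258), np.int64(6)), (np.float64(0.286), np.int64(2)), (np.float64(0.29), np.int64(27)), (np.float64(0.294), np.int64(10)), (np.float64(0.338), np.int64(33)), (np.float64(0.342), np.int64(11))]
474 [0.6357676  0.12055351 0.06601862] [0.6502442
[... 1359 characters left out ...]
.float64(0.565), np.int64(8)), (np.float64(0.575), np.int64(4)), (np.float64(0.58), np.int64(157)), (np.float64(0.585), np.int64(135)), (np.float64(0.59), np.int64(171)), (np.float64(0.595), np.int64(136)), (np.float64(0.6), np.int64(136)), (np.float64(0.605), np.int64(172)), (np.float64(0.61), np.int64(139)), (np.float64(0.615), np.int64(174)), (np.float64(0.62), np.int64(140)), (np.float64(0.625), np.int64(175)), (np.float64(0.63), np.int64(171)), (np.float64(0.635), np.int64(76)), (np.float64(0.65), np.int64(90)), (np.float64(0.655), np.int64(177)), (np.float64(0.66), np.int64(179)), (np.float64(0.665), np.int64(156)), (np.float64(0.67), np.int64(167)), (np.float64(0.675), np.int64(131))]
```

View pics/w_car.png

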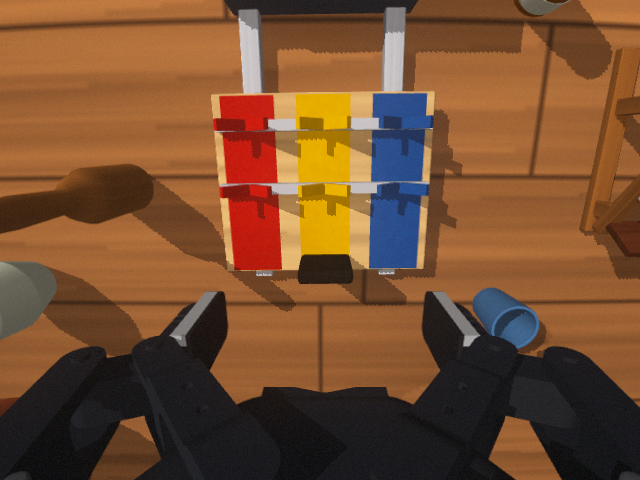

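View pics/w_stand.png

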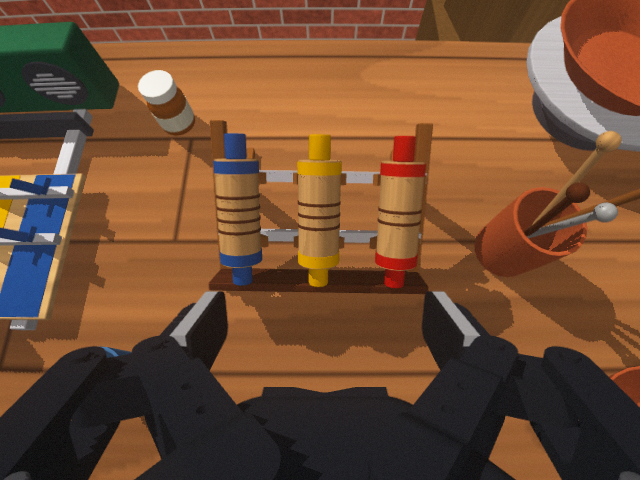

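The carriage grooves sit at mid x≈0.6075 and y≈0.317, 0.232 and 0.147. The rollers are at x≈0.571, y≈-0.326, -0.241 and -0.156. The mallet is left at pixel (100,195) in the carriage view, and the pot of tools is right of the stand at (540,230). I'll check clearance to those tall things and then pick yellow.

```bash
cat >> h.py <<'E'
T35=np.radians(35); Q35=q(T35); G=env.grasp_offset
def pick(x,y,z=.125):
    c=np.array([x,y,z]); d=zax(Q35)
    env.command_gripper(.07)
    env.goto(c-.10*d,Q35); env.line_to(c+G*d,v=.12)
    env.command_gripper(0); s=env.sense(); print("grip",s["gripper_width"],s["gripper_force"],s["time"])
    env.line_to(c-.10*d+[0,0,.03],v=.2); print("held",env.sense()["gripper_width"])
def place(x,y,z=.076,dx=0):
    q0=q(0)
    env.goto([x,y,z-G+.09],q0); env.line_to([x,y,z-G+.02],v=.15)
    hit=env.line_to([x,y,z-G-.003],v=.03,until_force=6); s=env.sense(); print("hit",hit,s["tcp_pos"][2]+G,s["contact_force"])
    env.command_gripper(.066); env.line_to([x,y,z-G+.1],v=.2); print("t",env.sense()["time"])
E
python3 - <<'E'
from h import *
W=world(dict(np.load("w_stand.npz"))); P=W[100:300,470:].reshape(-1,3); P=P[(P[:,2]>.05)&(P[:,1]<-.36)&(P[:,0]>.4)]
for a in(.05,.1,.15,.2): 
    t=P[(P[:,2]>a)&(P[:,2]<a+.05)]; t.size and print("pot",a,t.min(0).round(3),t.max(0).round(3))
for n in("scene0","side0"):
    W=world(dict(np.load(n+".npz"))).reshape(-1,3); P=W[(W[:,0]>.45)&(W[:,0]<.8)&(W[:,1]>.37)&(W[:,1]<.6)&(W[:,2]>.02)&(W[:,2]<.24)]; print("left",P.min(0).round(3),np.percentile(P,2,axis=0).round(3),P.max(0).round(3))
pick(.571,-.241); look("w_held")
E
```

```text
pot 0.05 [ 0.528 -0.687  0.05 ] [ 0.775 -0.456  0.1  ]
pot 0.1 [ 0.528 -0.664  0.1  ] [ 0.749 -0.457  0.15 ]
pot 0.15 [ 0.539 -0.52   0.15 ] [ 0.602 -0.461  0.2  ]
pot 0.2 [ 0.555 -0.517  0.2  ] [ 0.61  -0.469  0.22 ]
left [0.45  0.441 0.02 ] [0.455 0.448 0.024] [0.607 0.597 0.215]
left [0.45  0.441 0.02 ] [0.453 0.448 0.024] [0.599 0.6   0.213]
grip 0.04225526147927417 59.40939009189606 6.9583
held 0.042762559355166554
```

View pics/w_held.png

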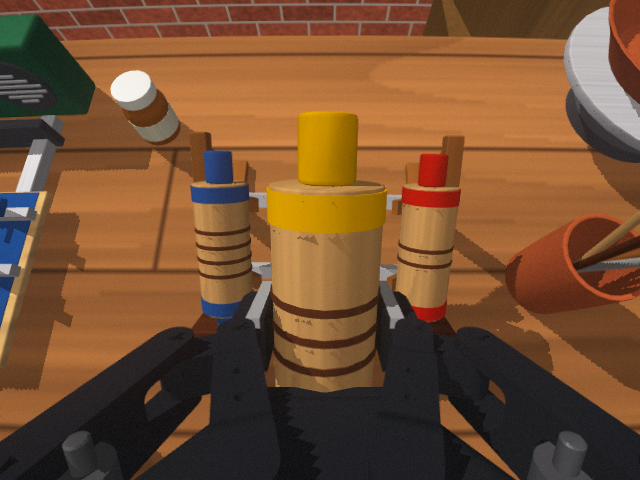

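Yellow is held squarely (barrel at columns 270–385, grip end at (328,115)), and the neighbours are undisturbed. I'll measure the in-hand offset, then place it.

```bash
cat >> h.py <<'E'
def inhand(f,col):
    M=f["mount"]; P=cloud(f)@M[:3,:3].T+M[:3,3]
    m=masks(f["image"])[col]&(f["range_z"]>0)&(abs(P[...,1])<.03)&(P[...,0]<.12)&(abs(P[...,2]+G)<.05)
    P=P[m]; end=np.percentile(P[:,0],99.5); g=P[P[:,0]>.06]; b=P[P[:,0]<.054]
    print("inhand end",end.round(4),"grip y",np.median(g[:,1]).round(4),"top z+G",np.percentile(g[:,2]+G,3).round(4),"band top",np.percentile(b[:,2]+G,3).round(4) if len(b) else None)
    return end-.080
E
python3 - <<'E'
from h import *
dx=inhand(dict(np.load("w_held.npz")),"yellow"); print(dx)
dx=float(np.clip(dx,-.01,.01))
place(.6075-dx,.232); f=look("w_p1")
for b in blobs(f,["yellow"],zmin=.06,amin=200): print(b[0],b[1].astype(int).tolist(),b[2],*[x.tolist() for x in b[3:]])
E
```

```text
inhand end 0.0792 grip y 0.0008 top z+G -0.0097 band top -0.0213
-0.0008440796860762767
hit True 0.07890056556313063 [-1.48081729  0.62442792  3.65538468]
t 11.8833
yellow [321, 146] 1324 [0.676, 0.234, 0.085] [0.663, 0.222, 0.075] [0.688, 0.244, 0.089]
yellow [322, 182] 1580 [0.655, 0.233, 0.095] [0.637, 0.205, 0.064] [0.663, 0.261, 0.1]
yellow [324, 327] 1577 [0.557, 0.232, 0.091] [0.528, 0.209, 0.075] [0.567, 0.254, 0.1]
```

View pics/w_p1.png

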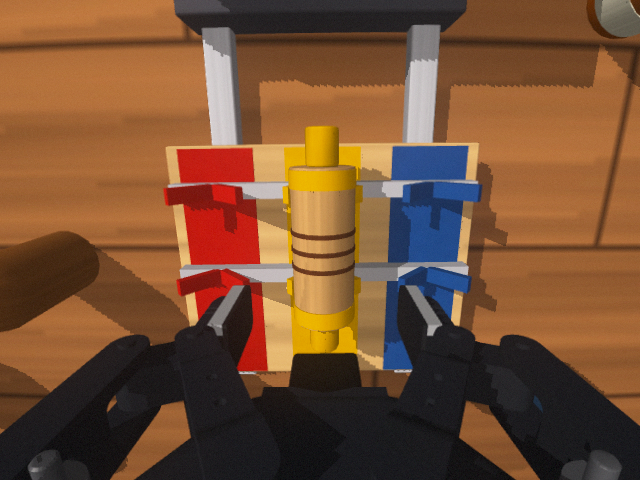

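Yellow is seated level and centred (ends at x 0.528–0.688, top z about 0.099 at both bands). Red and blue next, the same way.

```bash
python3 - <<'E'
from h import *
for c,ys,yg in(("blue",-.156,.1475),("red",-.326,.317)):
    pick(.571,ys); w=env.sense()["gripper_width"]
    if w<.035: print("missed"); break
    dx=float(np.clip(inhand(look("w_h"+c),c),-.01,.01)); print(c,dx)
    place(.6075-dx,yg); f=look("w_p"+c)
    for b in blobs(f,["red","yellow","blue"],zmin=.073,amin=150): print(b[0],b[1].astype(int).tolist(),b[2],*[x.tolist() for x in b[3:]])
E
```

```text
grip 0.04255272994689091 59.30150628089905 15.15
held 0.042441275798278534
inhand end 0.0804 grip y -0.0012 top z+G -0.0089 band top -0.0205
blue 0.0003600958551231298
hit True 0.07959434059071367 [-0.17817176  0.81326137  4.27427414]
t 19.525
yellow [190, 144] 1267 [0.676, 0.231, 0.085] [0.664, 0.223, 0.077] [0.688, 0.243, 0.088]
yellow [192, 178] 1334 [0.656, 0.227, 0.096] [0.65, 0.211, 0.075] [0.662, 0.254, 0.1]
yellow [189, 317] 309 [0.563, 0.24, 0.097] [0.555, 0.19, 0.086] [0.618, 0.252, 0.204]
blue [320, 144] 1119 [0.676, 0.15, 0.086] [0.664, 0.14, 0.075] [0.688, 0.159, 0.089]
blue [318, 178] 1066 [0.656, 0.151, 0.097] [0.65, 0.132, 0.08] [0.661, 0.17, 0.101]
blue [321, 318] 807 [0.561, 0.149, 0.097] [0.554, 0.13, 0.08] [0.567, 0.169, 0.1]
blue [324, 339] 537 [0.537, 0.147, 0.086] [0.528, 0.136, 0.077] [0.547, 0.157, 0.088]
grip 0.04205211518197407 59.47888433933258 23.0667
held 0.042524374743399686
inhand end 0.0777 grip y 0.0004 top z+G -0.0106 band top -0.0222
red -0.002265726930267248
hit True 0.07809759586737162 [0.07716658 0.12722826 2.55201664]
t 28.5583
red [321, 149] 1
[... 222 characters left out ...]
 0.339, 0.1]
red [324, 343] 547 [0.537, 0.317, 0.086] [0.527, 0.306, 0.076] [0.547, 0.327, 0.088]
yellow [451, 148] 1342 [0.676, 0.237, 0.085] [0.664, 0.224, 0.073] [0.688, 0.245, 0.089]
yellow [450, 182] 1384 [0.656, 0.24, 0.096] [0.649, 0.213, 0.073] [0.662, 0.256, 0.101]
yellow [460, 319] 220 [0.563, 0.222, 0.097] [0.554, 0.213, 0.087] [0.622, 0.274, 0.204]
blue [577, 150] 1407 [0.676, 0.154, 0.085] [0.664, 0.14, 0.073] [0.688, 0.161, 0.089]
blue [575, 183] 1366 [0.656, 0.16, 0.095] [0.65, 0.133, 0.073] [0.662, 0.172, 0.1]
blue [549, 318] 977 [0.561, 0.159, 0.095] [0.554, 0.132, 0.073] [0.567, 0.171, 0.1]
blue [544, 337] 488 [0.54, 0.152, 0.086] [0.529, 0.141, 0.073] [0.622, 0.253, 0.215]
```

View pics/w_pred.png

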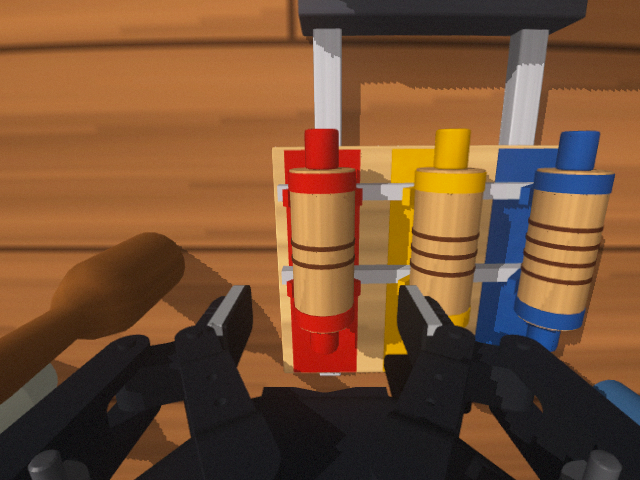

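All three are seated at matching heights and ends. Now I push on the plate (near face x≈0.476, y≈0.231) with closed fingers.

```bash
python3 - <<'E'
from h import *
s=env.sense()["tcp_pos"]; q0=q(0)
env.line_to([.5,.27,.22],v=.2)
env.goto([.43,.231,.2],q0); env.command_gripper(0); env.line_to([.43,.231,.055],v=.15)
h=env.line_to([.525,.231,.055],v=.04,until_force=20); s=env.sense(); print(h,s["tcp_pos"],s["contact_force"],s["time"])
if not h:
    h=env.line_to([.58,.231,.055],v=.025,until_force=15); s=env.sense(); print(h,s["tcp_pos"],s["contact_force"],s["time"])
E
```

```text
False [0.52490646 0.23087505 0.05496753] [-2.62288246  2.4899574  -0.12258409] 34.1333
True [0.5473082  0.23106228 0.05437181] [-0.17138063 -0.45778226 -0.56300446] 35.2833
```

```bash
python3 - <<'E'
from h import *
h=env.line_to([.57,.231,.055],v=.02,until_force=25); s=env.sense(); print(h,s["tcp_pos"],s["contact_force"],s["time"])
env.line_to([.46,.231,.055],v=.1); env.line_to([.46,.231,.30],v=.2); env.goto([.55,.231,.32],q(0))
f=look("w_end"); print(env.sense()["time"])
for b in blobs(f,["red","yellow","blue","dark"],zmin=.028,zmax=.15,amin=200): print(b[0],b[1].astype(int).tolist(),b[2],*[x.tolist() for x in b[3:]])
E
```

```text
True [0.54490806 0.23042978 0.05069095] [-1.23086005  0.07291713  3.95382196] 36.0167
38.8917
red [237, 5] 215 [0.756, 0.317, 0.085] [0.751, 0.308, 0.078] [0.762, 0.328, 0.09]
red [247, 25] 800 [0.74, 0.306, 0.092] [0.719, 0.29, 0.028] [0.758, 0.339, 0.101]
red [269, 86] 560 [0.688, 0.296, 0.031] [0.65, 0.289, 0.028] [0.719, 0.304, 0.071]
red [255, 158] 3440 [0.603, 0.314, 0.031] [0.554, 0.287, 0.028] [0.652, 0.347, 0.101]
yellow [320, 20] 1081 [0.741, 0.234, 0.088] [0.72, 0.205, 0.029] [0.762, 0.264, 0.101]
yellow [322, 140] 3607 [0.622, 0.232, 0.031] [0.574, 0.202, 0.028] [0.72, 0.264, 0.1]
blue [403, 5] 221 [0.756, 0.152, 0.085] [0.75, 0.14, 0.043] [0.774, 0.16, 0.089]
blue [394, 24] 766 [0.74, 0.162, 0.093] [0.721, 0.13, 0.029] [0.759, 0.178, 0.101]
blue [390, 158] 3312 [0.603, 0.152, 0.031] [0.555, 0.118, 0.028] [0.65, 0.177, 0.101]
dark [330, 191] 357 [0.572, 0.222, 0.09] [0.56, 0.203, 0.05] [0.575, 0.256, 0.094]
```

View pics/w_end.png

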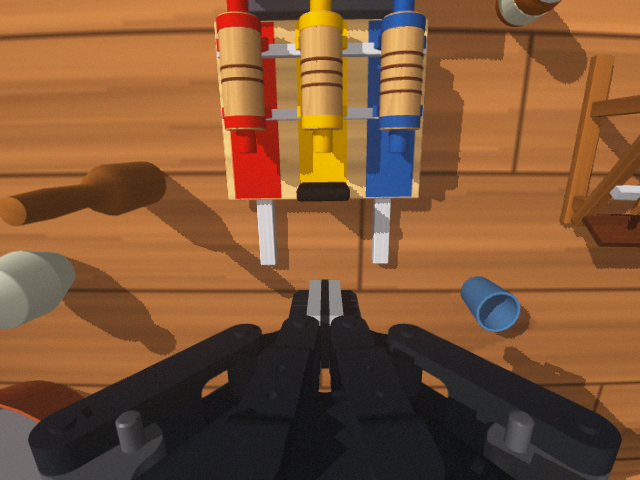

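The carriage has moved about 84 mm, putting the deck's far edge at x≈0.762 against the stop face at 0.763. The rollers are still in their grooves and the bystanders are in place. One firmer push will confirm it is home.

```bash
python3 - <<'E'
from h import *
env.goto([.48,.231,.2],q(0)); env.line_to([.48,.231,.06],v=.2); env.line_to([.532,.231,.06],v=.08)
h=env.line_to([.555,.231,.06],v=.012,until_force=30); s=env.sense(); print(h,s["tcp_pos"],s["contact_force"],s["time"])
env.sleep(.2); s=env.sense(); print(s["tcp_pos"],s["contact_force"])
env.line_to([.48,.231,.06],v=.1); env.line_to([.46,.231,.30],v=.25); env.goto([.55,.231,.32],q(0))
f=look("w_end2"); print(env.sense()["time"])
for n in("w_end","w_end2"):
    g=dict(np.load(n+".npz")); W=world(g); m=(abs(W[...,2]-.03)<.004)&((abs(W[...,1]-.15)<.02)|(abs(W[...,1]-.317)<.02))
    print(n,np.percentile(W[m][:,0],[.3,1,50]).round(4))
    for b in blobs(g,["red","blue","yellow"],zmin=.08,zmax=.12,amin=100): print(b[0],*[x.tolist() for x in b[3:]])
f=grab_frame("side"); a=cv2.resize(f["image"][150:250,230:420],(760,400),interpolation=2); cv2.imwrite("pics/side_end.png",a[:,:,::-1])
E
```

```text
False [0.54762722 0.23099327 0.05972037] [-19.15100549   0.43201851  15.19501585] 43.225
[0.54764302 0.23097962 0.05972455] [-18.22795578  -0.87644581  14.70633674]
45.95
w_end [0.5516 0.5529 0.5979]
red [0.756, 0.317, 0.085] [0.751, 0.309, 0.08] [0.762, 0.328, 0.09]
red [0.739, 0.316, 0.096] [0.733, 0.297, 0.08] [0.745, 0.339, 0.101]
red [0.644, 0.315, 0.096] [0.638, 0.296, 0.08] [0.649, 0.339, 0.101]
red [0.623, 0.317, 0.086] [0.611, 0.308, 0.08] [0.636, 0.328, 0.088]
blue [0.756, 0.151, 0.086] [0.75, 0.14, 0.08] [0.761, 0.159, 0.089]
blue [0.739, 0.153, 0.096] [0.733, 0.13, 0.08] [0.745, 0.171, 0.101]
blue [0.644, 0.154, 0.096] [0.639, 0.132, 0.081] [0.65, 0.17, 0.101]
blue [0.623, 0.149, 0.086] [0.611, 0.138, 0.08] [0.636, 0.158, 0.089]
yellow [0.741, 0.234, 0.094] [0.733, 0.212, 0.08] [0.761, 0.256, 0.101]
yellow [0.644, 0.234, 0.096] [0.637, 0.211, 0.08] [0.65, 0.254, 0.1]
yellow [0.624, 0.233, 0.085] [0.612, 0.223, 0.08] [0.636, 0.243, 0.09]
w_end2 [0.551  0.5525 0.5982]
red [0.755, 0.317, 0.085] [0.75, 0.308, 0.08] [0.761, 0.328, 0.089]
red [0.739, 0.316, 0.096] [0.732, 0.297, 0.08] [0.745, 0.339, 0.1]
red [0.644, 0.316, 0.096] [0.638, 0.296, 0.081] [0.649, 0.339, 0.1]
red [0.622, 0.317, 0.085] [0.611, 0.307, 0.08] [0.635, 0.328, 0.089]
blue [0.755, 0.151, 0.085] [0.751, 0.14, 0.08] [0.761, 0.16, 0.089]
blue [0.739, 0.153, 0.096] [0.733, 0.13, 0.08] [0.745, 0.171, 0.101]
blue [0.644, 0.153, 0.096] [0.639, 0.132, 0.08] [0.649, 0.17, 0.101]
blue [0.623, 0.148, 0.086] [0.611, 0.137, 0.08] [0.636, 0.157, 0.089]
yellow [0.741, 0.234, 0.094] [0.733, 0.212, 0.08] [0.76, 0.256, 0.1]
yellow [0.644, 0.233, 0.096] [0.637, 0.21, 0.08] [0.65, 0.255, 0.1]
yellow [0.624, 0.232, 0.085] [0.612, 0.222, 0.08] [0.636, 0.242, 0.088]
```

View pics/side_end.png

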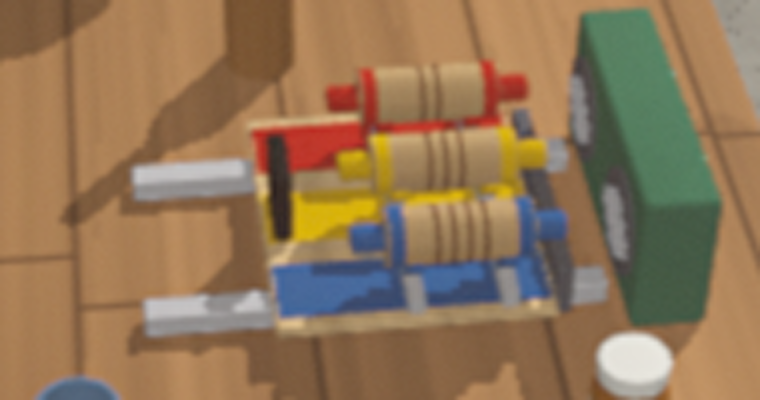

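The carriage is against the stop (x≈540–570 in the crop) and did not move under a steady 19 N push. All three rollers are still seated in their own grooves.

```bash
python3 -c "
from rig import env
print(env.close_job())"
```

```text
the job is handed in; nothing more can be done
None
```

The job is handed in: all three rollers lie level and centred in their own-colour grooves, the carriage is fully home against its stop, and the cup, jar, mallet and pot were left alone; robot time was about 46 s.

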